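# Tighten the lock ring on a brass lampshade with the pin spanner

### The arm

A 7-joint arm with a two-finger parallel gripper is mounted at the origin on the work surface. World frame = base frame: x ahead of the robot, y to its left, z up, the work surface at z = 0. Lengths are in m, angles in rad, forces in N, time in s.
With the tool pointing down it reaches from about 0.4 to 0.85 m from the base axis. Payload 4.5 kg.
Tool frame: the origin (TCP) lies at the centre of the arm's flange, where the gripper is bolted on; the fingertips stand 173 mm ahead of it and the grasp point (between the pads) lies 155 mm ahead of it; z points along the fingers, y is the line along which they close (so a half turn about z gives the same grasp; the last joint's range is limited). The gripper opens to 85 mm and grips with 20 to 120 N. Pads are 22 mm wide; open, the fingers measure 114 mm over their backs; the gripper's body (76 mm by 85 mm) begins 54 mm behind the grasp point. The pads swing forward as they close: fully open they stand 13 mm farther back than shut.
Start: joints at [-1.22, 0.689, -0.195, 1.565, 0.157, 0.902, -0.215], TCP at [0.195, 0.594, 0.405] pointing down, gripper open.
Joint ranges: [-3.01, 3.01], [-0.46, 2.08], [-1.47, 1.51], [0.13, 2.56], [-1, 4.14], [0.04, 2.09], [-2.66, 2.66]. Speed limits (rad/s): [2.57, 2.57, 3.14, 3.14, 3.14, 3.14, 3.14].

### API

Orientations are given as a unit quaternion [w, x, y, z].
In Python, from workcell import monitor, optics, ticket gives the robot as it stands.
- The arm moves only by the tool apply_moves, never from a script. Its argument "series" is a list of rows, each an object of numbers: "x", "y", "z": the shift along the tool's x, y, z in cm; "ax", "ay", "az": the turn, a rotation vector about the tool's x, y, z in rad; "gripper": the finger opening in cm, from 0 to 8.54. In form: [{"x": .., "y": .., "z": .., "ax": .., "ay": .., "az": .., "gripper": ..}, ...]. A call has 1 to 10 rows; each row shifts and turns the commanded pose from where the row before left it, along the tool's axes as they then stand; what a row does not reach is not made up. A row lasts 1/10 s, in which the tool goes at most 50 mm and 8.59 degrees, less where a joint would pass 70% of its speed; a pose out of reach is approached as far as the arm can. A call with a gripper value outside its range is refused whole. The fingers move at their own pace and stop on an object; "newtons" is the grip in N (left out, the last holds). Time passes only in rows, so rows that do not move let the fingers close. It gives the time, the measured TCP pose, the force, the opening and the grip force at its end, in the units of the state.
- monitor.state(): the state, without advancing time (a new reading comes with each control period).
- optics.grab_frame(name): name is "side" or "top" or "wrist"; returns (picture, depth): 480x640x3 uint8, blue, green, red; 480x640 float32, m along the optical axis (not along the pixel's ray), 0 where there is no reading.
- optics.calibration(name): a dict with "fx", "fy", "cx", "cy" (pixels), "k1" (the pictures are not rectified: a ray, as slopes to the right and down, at radius r is drawn at 1 + k1 r^2 times it, then the intrinsics apply), "R" (3x3) and "t" (3): a world point X has camera coordinates R X + t; the wrist camera has in their place "T_tool_cam" (4x4, takes a point from camera to tool coordinates, whose origin is the TCP and whose axes are the flange's). Camera axes: x right, y down, z forward; pixel columns grow to the right and rows downward; lengths in m; the calibration is good to about 2 mm. A picture is of the moment at which its call begins: read the wrist's pose just before it. calibration takes no time and is no camera call.
- ticket.job_done(): hands the job in; it is judged then, once.
Trained networks look in the newest picture that a camera, given by its name, has taken for a name from the list of things; names that differ only in an ending like _2 or _b are one class to them, and where a whole thing is asked for, a point or a joint stands for the part that bears it (a point fixed in the world has none). Each returns a list of dicts, best first, with "conf" (0 to 1); they miss things now and then, are a little off and sometimes report something else, mostly with a low value. They report only what shows in the picture. A call takes as long as a camera call. They do not tell look-alikes from the thing itself.
- optics.find_in(camera, thing): "bbox" ([left, top, right, bottom] in pixels, round what is visible of it).
- optics.spot_point(camera, thing): "location" ([column, row] in pixels: a listed point, or the origin of a listed thing).
The state is a dict: "t": time; "q": joint angles; "joint_velocities": joint speeds; "effort": joint torques, N m; "tcp_pos": TCP position; "ee_rot": TCP orientation; "force": force on the tool from outside, world axes, zero at the start; "ft_torque": the same for the moment, N m; "finger_gap": opening from 0.0 (shut) to 1.0 (fully open); "grasp_force": force on a finger pad.
Only numpy, scipy, OpenCV 4.12 (cv2) and the standard library are available. Lean on these libraries where they do the work, as an engineer would, in place of code of your own. Each camera call takes 0.05 s, during which the arm holds its last target. There are 200 camera calls.

### The job

Pick up the pin spanner whose two prongs fit the holes in the lock ring on the crown of the brass shade, put both prongs fully into the holes and turn the ring clockwise, seen from above, until its tab comes up against the stop. Then lift the spanner straight out and lay it back level and square on the narrow rest it came from, one prong on each side of the block; either way round will do. Leave the other, smaller spanner where it is.

Things in the scene. Friction and masses are not known exactly. Their poses are not given: they have to be found in the camera images.
- spanner_grip (a point): Larger pin spanner, 0.2 to 0.3 kg: steel head bar 24x84x10 mm (x,y,z), steel handle 14 mm wide reaching 95 mm from the centre towards its -x, upright light-wood grip block 22x22 mm, 42 mm tall, on the middle of the head. This point: on the block's axis, 26 mm above the head's top face, 16 below the block's top, 36 above the head's underside, 48 above the prong tips. z up; y from prong to prong.
- prong_a (a point): Centre of the tip of one prong of the larger spanner. The prongs are round steel pins 8 mm thick, 12 mm long, with tapered tips (5 mm), pointing down from the head's underside, 30 mm from the centre along the spanner's +y: 60 mm from prong to prong.
- prong_b (a point): Centre of the tip of the other prong, 30 mm from the centre along the spanner's -y.
- small_spanner_grip (a point): The other spanner, which does not fit (36 mm from prong to prong, head bar 58 mm long, handle to 79 mm from the centre, otherwise alike): the point on its grip block, 36 mm above the head's underside. It lies on a narrower rest of the same height and is to be left alone. The two rests may stand in either order.
- rest_top (a point): Centre of the level top of the larger spanner's fixed rest: dark steel block 50x42 mm (x,y), top 45 mm above the bench, on a wooden foot 70x100x8 mm. The spanner starts on it, head's underside on the block within 5 mm of the centre, its y along the rest's y within 5 degrees, handle to the rest's -x, one prong hanging on each side (52 mm between the prongs' inner faces).
- hole_a (a point): Centre of the mouth of one blind hole in the top face of the lock ring, 12 mm in diameter and 15 mm deep, 30 mm from the ring's axis; z is up. The prongs fit with 2 mm of play all round, and when they are fully in, the head's underside rests on the ring's top face.
- hole_b (a point): Centre of the mouth of the opposite hole, 60 mm from the first.
- ring_top (a point): Centre of the top face of the lock ring, on its upright axis: a steel ring 92 mm in diameter, 113 mm above the bench, on the crown of a fixed brass shade 200 mm in diameter that is clamped on a round fixture of 224 mm. A flush brass stud end shows in its middle.
- stop_block (a point): Top of the fixed stop, a small dark steel block on the crown 52 mm from the axis, that the tab on the ring's rim comes up against.
- lock_ring (a joint): Angle of the lock ring in rad: grows clockwise seen from above, starts between 0 and 0.5, and ends at 1.4 where the tab (on the rim, a quarter turn from the holes) meets the stop. A steady friction of about 0.25 N m; it stays where it is left.
There are look-alikes about, which are no part of the job. What is shaped like the part that bears hole_a but green is not meant. What is shaped like the part that bears spanner_grip but green is not meant.

How it is judged:
By the outcome, as a careful person would: the job done as asked, in the order asked, and still so for the second after the job is handed in, with the robot touching nothing.
It also fails if it takes over 64 s, if anything falls off the work surface, if the arm or the gripper's body presses on something with over 40 N, if the wrist force passes 120 N, or if a joint passes its speed limit or range.

## Working session

There is one attempt and no reset: what is moved stays moved. The work goes in short steps, Python scripts to look and compute and a tool call to move; the robot and the scene stay as the last step left them, time stands still between calls to the robot, and variables do not carry over. Pictures are saved under pics/ and viewed, at most 10 in all, crops included, and the job is handed in when it is done.

Besides the shell and the picture viewer there is one more tool, called after "Emit:" as name([rows], argument=value, ...), one row to a line, values as JSON. apply_moves: Moves the arm, as the interface text tells. Its arguments: {"type":"object","properties":{"series":{"type":"array"},"newtons":{"type":"number"}},"required":["series"]}

```bash
mkdir -p pics; cat > h.py <<'E'
import numpy as np, cv2
from scipy.spatial.transform import Rotation as Ro
from workcell import monitor, optics, ticket
def RT():
    s=monitor.state(); w,x,y,z=s["ee_rot"]
    return Ro.from_quat([x,y,z,w]).as_matrix(), np.array(s["tcp_pos"])
def cam(name):
    c=optics.calibration(name)
    if name=="wrist":
        R,t=RT(); T=np.array(c["T_tool_cam"]); return c, R@T[:3,:3], R@T[:3,3]+t
    R=np.array(c["R"]); return c, R.T, -R.T@np.array(c["t"])
def rays(c,px):
    u=np.atleast_2d(np.array(px,float)); K=np.array([[c["fx"],0,c["cx"]],[0,c["fy"],c["cy"]],[0,0,1.]])
    d=np.stack([(u[:,0]-c["cx"])/c["fx"],(u[:,1]-c["cy"])/c["fy"]],1); s=d.copy()
    for _ in range(20): s=d/(1+c["k1"]*(s**2).sum(1,keepdims=True))
    return np.hstack([s,np.ones((len(s),1))])
def onplane(C,px,z):
    c,R,o=C; d=rays(c,px)@R.T
    return o+d*((z-o[2])/d[:,2])[:,None]
def withdepth(C,px,depth):
    c,R,o=C; px=np.atleast_2d(px); r=rays(c,px)
    z=np.array([np.median(depth[int(v)-1:int(v)+2,int(u)-1:int(u)+2]) for u,v in px])
    return o+(r*z[:,None])@R.T
E
python3 - <<'E'
from h import *
for n in ["top","side","wrist"]:
    C=cam(n); p,d=optics.grab_frame(n); cv2.imwrite(f"pics/{n}0.png",p); np.save(f"pics/{n}0.npy",d)
    print(n,C[2].round(3),C[1][:,2].round(2))
    for th in ["spanner_grip","small_spanner_grip","rest_top","ring_top","hole_a","stop_block"]:
        for r in optics.spot_point(n,th)[:4]:
            if r["conf"]>.2: print(th,round(r["conf"],2),np.round(r["location"]),withdepth(C,r["location"],d).round(3)[0])
print(monitor.state()["t"])
E
```

```text
top [0.353 0.126 1.094] [ 0.12  0.   -0.99]
spanner_grip 0.71 [162. 283.] [0.372 0.445 0.064]
spanner_grip 0.61 [220. 213.] [0.528 0.326 0.046]
small_spanner_grip 0.58 [302. 207.] [0.532 0.143 0.096]
small_spanner_grip 0.21 [221. 224.] [0.497 0.313 0.095]
rest_top 0.81 [220. 225.] [0.495 0.319 0.078]
ring_top 0.76 [271. 314.] [0.31  0.206 0.113]
ring_top 0.69 [434. 195.] [ 0.555 -0.134  0.114]
hole_a 0.68 [442. 209.] [ 0.525 -0.15   0.111]
hole_a 0.6 [278. 329.] [0.279 0.192 0.099]
hole_a 0.55 [426. 186.] [ 0.573 -0.117  0.112]
stop_block 0.57 [415. 176.] [ 0.6   -0.1    0.088]
stop_block 0.56 [259. 290.] [0.357 0.231 0.103]
side [ 0.419 -0.458  0.699] [ 0.06  0.71 -0.7 ]
spanner_grip 0.77 [264. 170.] [0.37  0.444 0.061]
spanner_grip 0.74 [326. 193.] [0.506 0.307 0.09 ]
spanner_grip 0.55 [350. 249.] [0.537 0.142 0.081]
spanner_grip 0.45 [324. 199.] [0.502 0.306 0.074]
small_spanner_grip 0.81 [350. 246.] [0.537 0.14  0.091]
rest_top 0.79 [328. 207.] [0.511 0.304 0.053]
ring_top 0.83 [384. 371.] [ 0.547 -0.136  0.112]
ring_top 0.81 [230. 222.] [0.306 0.204 0.112]
hole_a 0.97 [247. 219.] [0.341 0.208 0.113]
hole_a 0.91 [217. 223.] [0.283 0.204 0.11 ]
hole_a 0.73 [368. 375.] [ 0.524 -0.139  0.109]
hole_a 0.63 [402. 361.] [ 0.577 -0.119  0.105]
stop_block 0.92 [408. 346.] [ 0.599 -0.082  0.085]
stop_block 0.81 [258. 218.] [0.359 0.225 0.1  ]
wrist [0.128 0.614 0.373] [ 0.26 -0.09 -0.96]
spanner_grip 0.97 [246. 406.] [0.359 0.457 0.061]
1.05
```

View pics/top0.png

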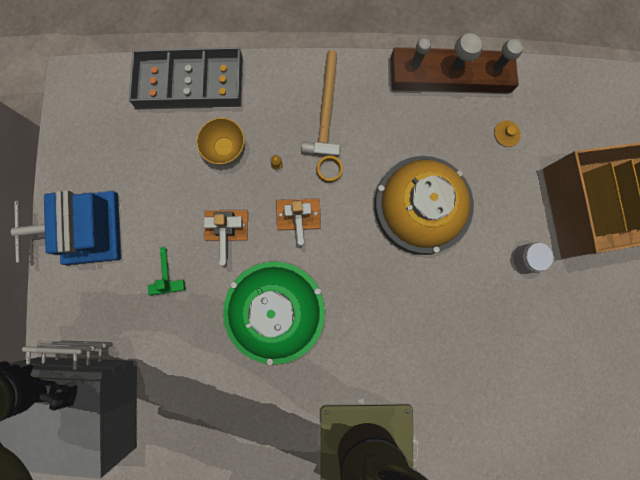

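View pics/side0.png

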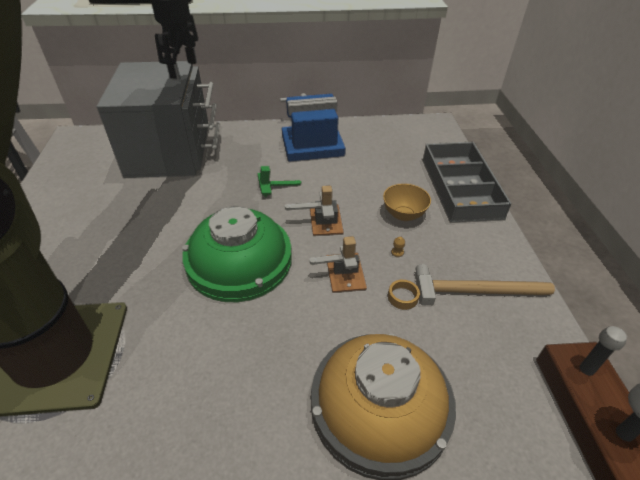

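The brass shade is at top-image px (434,197). The larger spanner is at (222,222), with the longer handle and wider head, and the smaller one at (298,208). The green shade and green spanner are look-alikes. Next I'll work out the approach.

```bash
cat >> h.py <<'E'
def plan(target,yaw=None):
    "shift in tool axes (cm) to bring the TCP to target; world yaw of the tool y axis (mod pi)"
    R,t=RT(); print("tool shift cm",(R.T@(np.array(target)-t)*100).round(2),"tcp",t.round(4))
    print("tilt: tool z",R[:,2].round(4),"yaw of tool y deg",np.degrees(np.arctan2(R[1,1],R[0,1])).round(2))
    if yaw is not None:
        b=np.radians(yaw); z=np.array([0,0,-1]); y=np.array([np.cos(b),np.sin(b),0])
        for s in (1,-1):
            D=np.stack([np.cross(s*y,z),s*y,z],1); print("rotvec",Ro.from_matrix(R.T@D).as_rotvec().round(3))
E
python3 - <<'E'
from h import *
plan([0.505,0.308,0.40],0); print(np.round(monitor.state()["q"],2)); c=optics.calibration("wrist"); print(np.round(c["T_tool_cam"],3))
E
```

```text
tool shift cm [-38.39 -17.5    0.47] tcp [0.1947 0.5939 0.4047]
tilt: tool z [ 0.e+00  1.e-04 -1.e+00] yaw of tool y deg 71.85
rotvec [ 0.    -0.     1.254]
rotvec [ 0.     0.    -1.888]
[-1.22  0.69 -0.19  1.57  0.16  0.9  -0.22]
[[-0.001 -0.961 -0.276  0.069]
 [ 1.    -0.    -0.002 -0.001]
 [ 0.002 -0.276  0.961  0.032]
 [ 0.     0.     0.     1.   ]]
```

Emit:
apply_moves([
  {"x": -3.84, "y": -1.75},
  {"x": -3.84, "y": -1.75},
  {"x": -3.84, "y": -1.75},
  {"x": -3.84, "y": -1.75},
  {"x": -3.84, "y": -1.75},
  {"x": -3.84, "y": -1.75},
  {"x": -3.84, "y": -1.75},
  {"x": -3.84, "y": -1.75},
  {"x": -3.84, "y": -1.75},
  {"x": -3.84, "y": -1.75},
])

```text
invalid input at $.series[0]: expected keys x, y, z, ax, ay, az, gripper
```

Emit:
apply_moves([
  {"az": 0.125},
  {"az": 0.125},
  {"az": 0.125},
  {"az": 0.125},
  {"az": 0.125},
  {"az": 0.125},
  {"az": 0.125},
  {"az": 0.125},
  {"az": 0.125},
  {"az": 0.125},
])

```text
invalid input at $.series[0]: expected keys x, y, z, ax, ay, az, gripper
```

```bash
python3 - <<'E'
from h import *
print(np.round(monitor.state()["q"],2))
n="wrist";C=cam(n); p,d=optics.grab_frame(n); cv2.imwrite("pics/w1.png",p); np.save("pics/w1.npy",d)
for th in ["spanner_grip","small_spanner_grip","rest_top","prong_a"]:
    for r in optics.spot_point(n,th)[:4]:
        if r["conf"]>.2: print(th,round(r["conf"],2),np.round(r["location"]),withdepth(C,r["location"],d).round(3)[0])
plan([0.505,0.308,0.4],0)
E
```

```text
[-1.22  0.69 -0.19  1.57  0.16  0.9  -0.22]
spanner_grip 0.56 [246. 406.] [0.359 0.457 0.062]
prong_a 0.94 [228. 383.] [0.356 0.426 0.016]
prong_a 0.64 [273. 364.] [0.347 0.486 0.016]
tool shift cm [-38.39 -17.5    0.47] tcp [0.1947 0.5939 0.4047]
tilt: tool z [ 0.e+00  1.e-04 -1.e+00] yaw of tool y deg 71.85
rotvec [ 0.    -0.     1.254]
rotvec [ 0.     0.    -1.888]
```

View pics/w1.png

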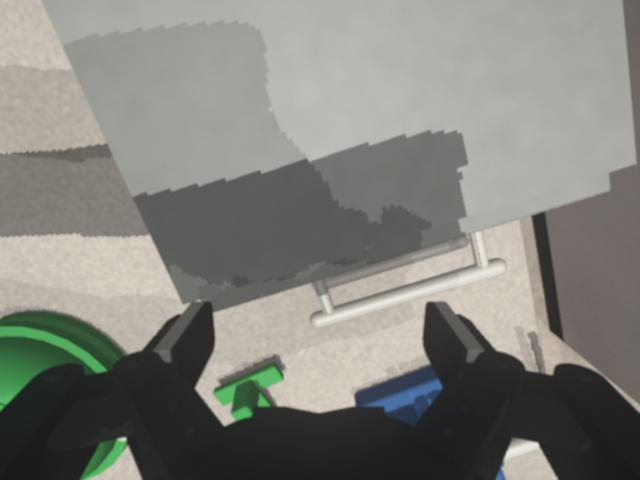

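The moves were refused because every key is required, so the picture is still from the start pose: grey box at the top, green spanner near (250,385). I'll resend with full rows.

Emit:
apply_moves([
  {"x": -3.84, "y": -1.75, "z": 0, "ax": 0, "ay": 0, "az": 0, "gripper": 8.5},
  {"x": -3.84, "y": -1.75, "z": 0, "ax": 0, "ay": 0, "az": 0, "gripper": 8.5},
  {"x": -3.84, "y": -1.75, "z": 0, "ax": 0, "ay": 0, "az": 0, "gripper": 8.5},
  {"x": -3.84, "y": -1.75, "z": 0, "ax": 0, "ay": 0, "az": 0, "gripper": 8.5},
  {"x": -3.84, "y": -1.75, "z": 0, "ax": 0, "ay": 0, "az": 0, "gripper": 8.5},
  {"x": -3.84, "y": -1.75, "z": 0, "ax": 0, "ay": 0, "az": 0, "gripper": 8.5},
  {"x": -3.84, "y": -1.75, "z": 0, "ax": 0, "ay": 0, "az": 0, "gripper": 8.5},
  {"x": -3.84, "y": -1.75, "z": 0, "ax": 0, "ay": 0, "az": 0, "gripper": 8.5},
  {"x": -3.84, "y": -1.75, "z": 0, "ax": 0, "ay": 0, "az": 0, "gripper": 8.5},
  {"x": -3.84, "y": -1.75, "z": 0, "ax": 0, "ay": 0, "az": 0, "gripper": 8.5},
])

```text
t: 2.3
tcp_pos: [0.5062, 0.3067, 0.4048]
ee_rot: [0.0, 0.158, 0.987, 0.0]
force: [0.7, 1.6, -0.1]
finger_gap: 0.995
grasp_force: 0.0
```

Emit:
apply_moves([
  {"x": 0, "y": 0, "z": 0, "ax": 0, "ay": 0, "az": 0.125, "gripper": 8.5},
  {"x": 0, "y": 0, "z": 0, "ax": 0, "ay": 0, "az": 0.125, "gripper": 8.5},
  {"x": 0, "y": 0, "z": 0, "ax": 0, "ay": 0, "az": 0.125, "gripper": 8.5},
  {"x": 0, "y": 0, "z": 0, "ax": 0, "ay": 0, "az": 0.125, "gripper": 8.5},
  {"x": 0, "y": 0, "z": 0, "ax": 0, "ay": 0, "az": 0.125, "gripper": 8.5},
  {"x": 0, "y": 0, "z": 0, "ax": 0, "ay": 0, "az": 0.125, "gripper": 8.5},
  {"x": 0, "y": 0, "z": 0, "ax": 0, "ay": 0, "az": 0.125, "gripper": 8.5},
  {"x": 0, "y": 0, "z": 0, "ax": 0, "ay": 0, "az": 0.125, "gripper": 8.5},
  {"x": 0, "y": 0, "z": 0, "ax": 0, "ay": 0, "az": 0.125, "gripper": 8.5},
  {"x": 0, "y": 0, "z": 0, "ax": 0, "ay": 0, "az": 0.125, "gripper": 8.5},
])

```text
t: 3.3
tcp_pos: [0.505, 0.3081, 0.4047]
ee_rot: [-0.0, 0.707, 0.707, 0.0]
force: [0.1, 0.4, -0.2]
finger_gap: 1.0
grasp_force: 0.0
```

```bash
python3 - <<'E'
from h import *
print(np.round(monitor.state()["q"],2))
n="wrist";C=cam(n); p,d=optics.grab_frame(n); cv2.imwrite("pics/w1.png",p); np.save("pics/w1.npy",d)
for th in ["spanner_grip","small_spanner_grip","rest_top","prong_a"]:
    for r in optics.spot_point(n,th)[:4]:
        if r["conf"]>.2: print(th,round(r["conf"],2),np.round(r["location"]),withdepth(C,r["location"],d).round(3)[0])
plan([0.505,0.308,0.4],0)
E
```

```text
[-0.7   0.64  0.13  1.68 -0.1   0.82 -0.53]
spanner_grip 0.96 [322. 219.] [0.508 0.317 0.096]
spanner_grip 0.86 [156.  52.] [0.376 0.446 0.062]
small_spanner_grip 0.66 [350. 382.] [0.534 0.162 0.093]
small_spanner_grip 0.48 [322. 215.] [0.508 0.32  0.096]
rest_top 0.8 [319. 208.] [0.506 0.326 0.095]
rest_top 0.27 [348. 384.] [0.533 0.161 0.094]
prong_a 0.85 [160.  31.] [0.364 0.472 0.02 ]
prong_a 0.84 [177. 100.] [0.374 0.414 0.021]
prong_a 0.72 [320. 178.] [0.507 0.345 0.054]
prong_a 0.7 [322. 236.] [0.508 0.292 0.054]
tool shift cm [-0.01 -0.    0.47] tcp [0.505  0.3081 0.4047]
tilt: tool z [-0.e+00  2.e-04 -1.e+00] yaw of tool y deg 0.39
rotvec [-0.    -0.     0.007]
rotvec [ 0.    -0.    -3.135]
```

View pics/w1.png

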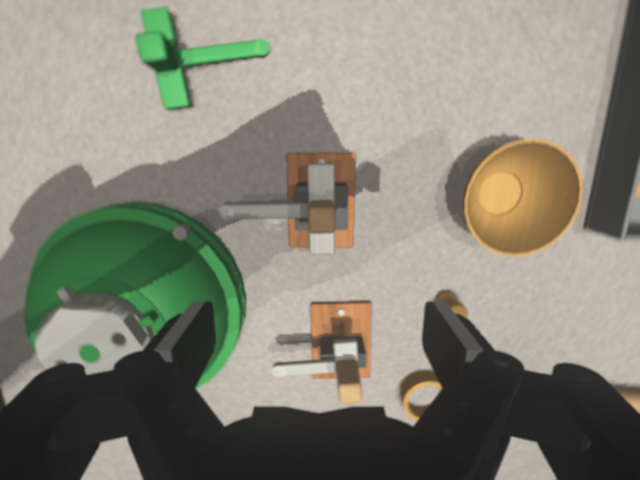

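The wrist view shows the larger spanner: head from (320,163) to (322,252), block top at (321,218), handle running left. I'll refine its pose from the depth.

```bash
cat >> h.py <<'E'
def cloud(C,d):
    v,u=np.mgrid[0:480,0:640]; px=np.stack([u.ravel(),v.ravel()],1).astype(float)
    return (C[2]+(rays(C[0],px)*d.ravel()[:,None])@C[1].T).reshape(480,640,3)
def box(P,c,r,z0,z1):
    m=(abs(P[...,:2]-np.array(c)).max(-1)<r)&(P[...,2]>z0)&(P[...,2]<z1); q=P[m]
    (x,y),(w,h),a=cv2.minAreaRect((q[:,:2]*1e3).astype(np.float32))
    print(len(q),"ctr",round(x,1),round(y,1),"size",round(w,1),round(h,1),"ang",round(a,1),"z",np.median(q[:,2]).round(4)); return q
E
python3 - <<'E'
from h import *
C=cam("wrist"); d=np.load("pics/w1.npy"); P=cloud(C,d)
box(P,[.507,.315],.06,.085,.11); h=box(P,[.507,.315],.06,.049,.062); box(P,[.507,.315],.06,.040,.048)
box(P,[.507,.315],.08,.004,.014)
h2=h[h[:,0]>.492]; (x,y),s,a=cv2.minAreaRect((h2[:,:2]*1e3).astype(np.float32)); print("head",x,y,s,a)
print(np.histogram(P[200:245,300:345,2],bins=12))
S=cam("side"); 
E
```

```text
744 ctr 507.2 315.9 size 21.1 22.8 ang 0.2 z 0.0957
2311 ctr 483.2 316.0 size 72.4 83.4 ang 1.0 z 0.0536
986 ctr 502.4 316.1 size 71.5 65.1 ang 36.2 z 0.0439
2800 ctr 507.4 316.5 size 70.2 100.1 ang 0.7 z 0.007
head 506.0068359375 316.40826416015625 (26.76473045349121, 83.3669662475586) 0.9735867977142334
(array([288, 887, 768,  70,   0,   0,   0,   0,   0,   0,   0,  12]), array([0.00467887, 0.0353734 , 0.06606792, 0.09676244, 0.12745697,
       0.15815149, 0.18884602, 0.21954054, 0.25023507, 0.28092959,
       0.31162412, 0.34231864, 0.37301317]))
```

Emit:
apply_moves([
  {"x": 0.8, "y": 0.2, "z": 0, "ax": 0, "ay": 0, "az": -0.01, "gripper": 8.5},
  {"x": 0, "y": 0, "z": 3, "ax": 0, "ay": 0, "az": 0, "gripper": 8.5},
  {"x": 0, "y": 0, "z": 3, "ax": 0, "ay": 0, "az": 0, "gripper": 8.5},
  {"x": 0, "y": 0, "z": 3, "ax": 0, "ay": 0, "az": 0, "gripper": 7},
  {"x": 0, "y": 0, "z": 3, "ax": 0, "ay": 0, "az": 0, "gripper": 6},
  {"x": 0, "y": 0, "z": 2.5, "ax": 0, "ay": 0, "az": 0, "gripper": 5.5},
  {"x": 0, "y": 0, "z": 1.5, "ax": 0, "ay": 0, "az": 0, "gripper": 5.5},
  {"x": 0, "y": 0, "z": 0.8, "ax": 0, "ay": 0, "az": 0, "gripper": 5.5},
  {"x": 0, "y": 0, "z": 0, "ax": 0, "ay": 0, "az": 0, "gripper": 5},
])

```text
t: 4.45
tcp_pos: [0.507, 0.3162, 0.2362]
ee_rot: [-0.0, 0.702, 0.712, -0.0]
force: [-0.7, -0.1, 0.2]
finger_gap: 0.588
grasp_force: 0.0
```

```bash
python3 - <<'E'
from h import *
plan([.507,.316,.236],0.9); s=monitor.state(); print(s["force"],s["finger_gap"])
E
```

```text
tool shift cm [-0.02 -0.    0.02] tcp [0.507  0.3162 0.2362]
tilt: tool z [-8.e-04 -2.e-04 -1.e+00] yaw of tool y deg 0.84
rotvec [-0.001  0.    -0.001]
rotvec [0.00e+00 1.00e-03 3.14e+00]
[-0.74202675 -0.0692423   0.20087287] 0.5875097744318631
```

Close slowly, then check before lifting.

Emit:
apply_moves([
  {"x": 0, "y": 0, "z": 0, "ax": 0, "ay": 0, "az": 0, "gripper": 3},
  {"x": 0, "y": 0, "z": 0, "ax": 0, "ay": 0, "az": 0, "gripper": 2.6},
  {"x": 0, "y": 0, "z": 0, "ax": 0, "ay": 0, "az": 0, "gripper": 2.3},
  {"x": 0, "y": 0, "z": 0, "ax": 0, "ay": 0, "az": 0, "gripper": 2.0},
  {"x": 0, "y": 0, "z": 0, "ax": 0, "ay": 0, "az": 0, "gripper": 1.5},
  {"x": 0, "y": 0, "z": 0, "ax": 0, "ay": 0, "az": 0, "gripper": 1.5},
  {"x": 0, "y": 0, "z": 0, "ax": 0, "ay": 0, "az": 0, "gripper": 1.5},
], newtons=90)

```text
t: 5.15
tcp_pos: [0.5074, 0.3162, 0.2379]
ee_rot: [0.0, 0.702, 0.712, 0.001]
force: [-1.2, 0.6, 6.9]
finger_gap: 0.246
grasp_force: 88.0
```

Emit:
apply_moves([
  {"x": 0, "y": 0, "z": -0.5, "ax": 0, "ay": 0, "az": 0, "gripper": 1.5},
  {"x": 0, "y": 0, "z": -1, "ax": 0, "ay": 0, "az": 0, "gripper": 1.5},
  {"x": 0, "y": 0, "z": -1.5, "ax": 0, "ay": 0, "az": 0, "gripper": 1.5},
  {"x": 0, "y": 0, "z": -2, "ax": 0, "ay": 0, "az": 0, "gripper": 1.5},
  {"x": 0, "y": 0, "z": -2, "ax": 0, "ay": 0, "az": 0, "gripper": 1.5},
  {"x": 0, "y": 0, "z": -2, "ax": 0, "ay": 0, "az": 0, "gripper": 1.5},
  {"x": 0, "y": 0, "z": -2, "ax": 0, "ay": 0, "az": 0, "gripper": 1.5},
  {"x": 0, "y": 0, "z": -1, "ax": 0, "ay": 0, "az": 0, "gripper": 1.5},
  {"x": 0, "y": 0, "z": 0, "ax": 0, "ay": 0, "az": 0, "gripper": 1.5},
])

```text
t: 6.05
tcp_pos: [0.5074, 0.3162, 0.3587]
ee_rot: [0.0, 0.702, 0.712, 0.002]
force: [0.2, 1.3, -1.6]
finger_gap: 0.246
grasp_force: 88.0
```

Emit:
apply_moves([
  {"x": -2.5, "y": -0.2, "z": 0, "ax": 0, "ay": 0, "az": 0.1, "gripper": 1.5},
  {"x": -2.5, "y": -0.2, "z": 0, "ax": 0, "ay": 0, "az": -0.1, "gripper": 1.5},
  {"x": -4, "y": -0.4, "z": 0, "ax": 0, "ay": 0, "az": 0, "gripper": 1.5},
  {"x": -4, "y": -0.4, "z": 0, "ax": 0, "ay": 0, "az": 0, "gripper": 1.5},
  {"x": -4, "y": -0.4, "z": 0, "ax": 0, "ay": 0, "az": 0, "gripper": 1.5},
  {"x": -4, "y": -0.4, "z": 0, "ax": 0, "ay": 0, "az": 0, "gripper": 1.5},
  {"x": -4, "y": -0.4, "z": 0, "ax": 0, "ay": 0, "az": 0, "gripper": 1.5},
  {"x": -4, "y": -0.4, "z": 0, "ax": 0, "ay": 0, "az": 0, "gripper": 1.5},
  {"x": -4, "y": -0.4, "z": 0, "ax": 0, "ay": 0, "az": 0, "gripper": 1.5},
  {"x": -4, "y": -0.4, "z": 0, "ax": 0, "ay": 0, "az": 0, "gripper": 1.5},
])

```text
t: 7.05
tcp_pos: [0.4731, -0.0557, 0.356]
ee_rot: [-0.001, 0.702, 0.712, -0.0]
force: [1.5, 0.4, -1.3]
finger_gap: 0.241
grasp_force: 88.1
```

Emit:
apply_moves([
  {"x": -4, "y": -0.4, "z": 0, "ax": 0, "ay": 0, "az": 0, "gripper": 1.5},
  {"x": -4, "y": -0.4, "z": 0, "ax": 0, "ay": 0, "az": 0, "gripper": 1.5},
  {"x": -3.5, "y": -0.3, "z": 0, "ax": 0, "ay": 0, "az": 0, "gripper": 1.5},
  {"x": -2, "y": 0, "z": 0, "ax": 0, "ay": 0, "az": 0.14, "gripper": 1.5},
  {"x": 0, "y": 0, "z": 0, "ax": 0, "ay": 0, "az": 0.14, "gripper": 1.5},
  {"x": 0, "y": 0, "z": 0, "ax": 0, "ay": 0, "az": 0.14, "gripper": 1.5},
  {"x": 0, "y": 0, "z": 0, "ax": 0, "ay": 0, "az": 0.14, "gripper": 1.5},
  {"x": 0, "y": 0, "z": 0, "ax": 0, "ay": 0, "az": 0.14, "gripper": 1.5},
  {"x": 0, "y": 0, "z": 0, "ax": 0, "ay": 0, "az": 0.14, "gripper": 1.5},
  {"x": 0, "y": 0, "z": 0, "ax": 0, "ay": 0, "az": 0.14, "gripper": 1.5},
])

```text
t: 8.05
tcp_pos: [0.4643, -0.1891, 0.3559]
ee_rot: [-0.0, 0.955, 0.295, -0.001]
force: [-0.2, -0.1, -2.2]
finger_gap: 0.243
grasp_force: 88.2
```

```bash
python3 - <<'E'
from h import *
plan([.466,-.19,.36],-57); s=monitor.state(); print(s["t"],s["finger_gap"],np.round(s["q"],2))
n="wrist";C=cam(n); p,d=optics.grab_frame(n); cv2.imwrite("pics/w2.png",p); np.save("pics/w2.npy",d)
for th in ["ring_top","hole_a","prong_a","stop_block","spanner_grip"]:
    for r in optics.spot_point(n,th)[:3]:
        if r["conf"]>.2: print(th,round(r["conf"],2),np.round(r["location"],1),withdepth(C,r["location"],d).round(4)[0],onplane(C,r["location"],.113).round(4)[0])
E
```

```text
tool shift cm [ 0.09  0.17 -0.41] tcp [ 0.4643 -0.1891  0.3559]
tilt: tool z [-1.6e-03  6.0e-04 -1.0e+00] yaw of tool y deg -55.67
rotvec [-0.001  0.001  0.023]
rotvec [-2.000e-03 -2.000e-03 -3.118e+00]
8.05 0.24250692530442847 [ 0.13  0.62  0.27  2.   -0.3   0.56 -0.37]
ring_top 0.79 [327.8  78.5] [ 0.5531 -0.1366  0.1117] [ 0.5529 -0.1367  0.113 ]
hole_a 0.97 [333.4  21.7] [ 0.5815 -0.1212  0.0969] [ 0.5774 -0.1233  0.113 ]
hole_a 0.84 [314.  133.4] [ 0.5248 -0.1463  0.0968] [ 0.5247 -0.1466  0.113 ]
prong_a 0.77 [315.4 224. ] [ 0.493  -0.1697  0.1723] [ 0.4813 -0.177   0.113 ]
spanner_grip 0.92 [316.9 323.9] [ 0.4721 -0.185   0.214 ] [ 0.4255 -0.2161  0.113 ]
```

View pics/w2.png

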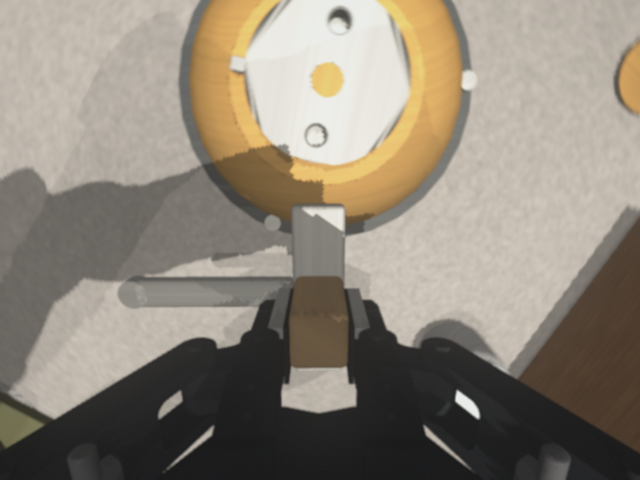

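Picture: holes at (340,20) and (316,134), stud (327,79), tab at (237,64); held spanner's head end is at (319,206), block about (318,320). Now I'll refine the holes on the ring plane and the held spanner in the tool frame.

```bash
cat >> h.py <<'E'
def ortho(C,p,c,half,z,res=0.25e-3):
    "rectified view of plane z: rows -> +x, cols -> +y"
    n=int(2*half/res); a=(np.arange(n)-n/2)*res
    X,Y=np.meshgrid(c[0]+a,c[1]+a,indexing="ij"); W=np.stack([X,Y,np.full_like(X,z)],-1)
    q=(W-C[2])@C[1]; s=q[...,:2]/q[...,2:]; s=s*(1+C[0]["k1"]*(s**2).sum(-1,keepdims=True))
    return cv2.remap(p,(s[...,0]*C[0]["fx"]+C[0]["cx"]).astype(np.float32),(s[...,1]*C[0]["fy"]+C[0]["cy"]).astype(np.float32),cv2.INTER_LINEAR)
E
python3 - <<'E'
from h import *
C=cam("wrist"); p=cv2.imread("pics/w2.png"); d=np.load("pics/w2.npy"); P=cloud(C,d); R,t=RT()
q=P[(abs(P[...,:2]-[.553,-.137]).max(-1)<.03)&(abs(P[...,2]-.112)<.004)]; print("ring z",np.median(q[:,2]))
for z in (.113,):
    c=np.array([.553,-.137]); o=ortho(C,p,c,.06,z); cv2.imwrite("pics/o2.png",cv2.resize(o,(480,480)))
    g=cv2.medianBlur(cv2.cvtColor(o,cv2.COLOR_BGR2GRAY),5)
    for k in cv2.HoughCircles(g,cv2.HOUGH_GRADIENT,1,60,param1=80,param2=12,minRadius=20,maxRadius=28)[0][:6]:
        print("circle",(c+(k[[1,0]]-240)*.25e-3).round(4),"r mm",k[2]*.25)
    hsv=cv2.cvtColor(o,cv2.COLOR_BGR2HSV); m=((hsv[...,1]>120)&(np.hypot(*(np.mgrid[:480,:480]-240))<60)); ij=np.argwhere(m)
    print("stud",(c+(ij.mean(0)-240)*.25e-3).round(4),np.sqrt(len(ij)/np.pi)*.25)
T=(P-t)@R   # tool frame
h=T[(abs(T[...,1])<.02)&(T[...,0]>.014)&(T[...,0]<.06)&(abs(T[...,2]-.182)<.008)]
print("head tool mm min/max",(h.min(0)*1e3).round(1),(h.max(0)*1e3).round(1)); A=np.c_[h[:,:2],np.ones(len(h))]
k=np.linalg.lstsq(A,h[:,2],rcond=None)[0]; print("plane",k.round(4)); print(cv2.minAreaRect((h[:,:2]*1e3).astype(np.float32)))
b=T[(abs(T[...,1])<.02)&(abs(T[...,0])<.02)&(abs(T[...,2]-.139)<.006)]
print("block",(np.percentile(b,[2,98],axis=0)*1e3).round(1))
hd=T[(T[...,1]<-.03)&(T[...,1]>-.12)&(abs(T[...,0])<.025)&(abs(T[...,2]-.185)<.012)]; A=np.c_[hd[:,:2],np.ones(len(hd))]
print("handle",len(hd),(hd.min(0)*1e3).round(1),(hd.max(0)*1e3).round(1),np.linalg.lstsq(A,hd[:,2],rcond=None)[0].round(4),np.polyfit(hd[:,1],hd[:,0],1))
E
```

```text
ring z 0.11261672648802172
circle [ 0.5244 -0.1474] r mm 6.85
circle [ 0.5809 -0.1241] r mm 5.725
stud [ 0.5523 -0.1359] 7.794703299377793
head tool mm min/max [ 14.  -10.5 181.9] [ 43.1  13.6 189.9]
plane [0.0281 0.0018 0.1832]
((28.531341552734375, 1.563262939453125), (24.03838539123535, 29.054386138916016), 89.94635009765625)
block [[ -9.4 -14.  134.4]
 [ 11.7  16.8 144.5]]
handle 3956 [ -6.9 -93.8 182.9] [  8.1 -30.  193. ] [0.1498 0.0003 0.185 ] [0.01367925 0.00271211]
```

View pics/o2.png

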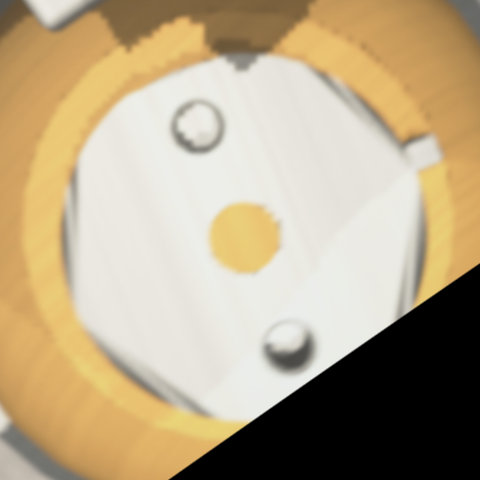

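Emit:
apply_moves([
  {"x": 0, "y": 0, "z": 0, "ax": 0, "ay": 0, "az": 0.104, "gripper": 1.5},
  {"x": 0, "y": 0, "z": 0, "ax": 0, "ay": 0, "az": 0.104, "gripper": 1.5},
  {"x": 0, "y": 0, "z": 0, "ax": 0, "ay": 0, "az": 0, "gripper": 1.5},
])

```text
t: 8.65
tcp_pos: [0.4646, -0.1893, 0.3566]
ee_rot: [-0.0, 0.98, 0.198, -0.0]
force: [0.9, -0.8, -3.0]
finger_gap: 0.245
grasp_force: 88.2
```

```bash
python3 - <<'E'
from h import *
plan([.5506,-.1350,.335],-67.6)
E
```

```text
tool shift cm [10.03 -1.67  2.16] tcp [ 0.4646 -0.1893  0.3566]
tilt: tool z [-2.e-04  0.e+00 -1.e+00] yaw of tool y deg -67.21
rotvec [-0.     0.     0.007]
rotvec [-0.    -0.    -3.135]
```

Emit:
apply_moves([
  {"x": 2, "y": -0.37, "z": 0, "ax": 0, "ay": 0, "az": 0, "gripper": 1.5},
  {"x": 3, "y": -0.5, "z": 0, "ax": 0, "ay": 0, "az": 0, "gripper": 1.5},
  {"x": 3, "y": -0.5, "z": 0, "ax": 0, "ay": 0, "az": 0, "gripper": 1.5},
  {"x": 1.5, "y": -0.2, "z": 0, "ax": 0, "ay": 0, "az": 0, "gripper": 1.5},
  {"x": 0.53, "y": -0.1, "z": 1, "ax": 0, "ay": 0, "az": 0.005, "gripper": 1.5},
  {"x": 0, "y": 0, "z": 1.1, "ax": 0, "ay": 0, "az": 0, "gripper": 1.5},
  {"x": 0, "y": 0, "z": 0, "ax": 0, "ay": 0, "az": 0, "gripper": 1.5},
  {"x": 0, "y": 0, "z": 0, "ax": 0, "ay": 0, "az": 0, "gripper": 1.5},
])

```text
t: 9.45
tcp_pos: [0.5494, -0.1362, 0.335]
ee_rot: [-0.0, 0.981, 0.194, -0.001]
force: [-0.4, -0.5, -0.1]
finger_gap: 0.245
grasp_force: 88.1
```

```bash
python3 - <<'E'
from h import *
plan([.5506,-.1350,.335],-67.6)
out=[]
for n in ["side","wrist"]:
    C=cam(n); p,d=optics.grab_frame(n); cv2.imwrite(f"pics/{n}3.png",p); np.save(f"pics/{n}3.npy",d)
    for th in ["hole_a","prong_a","ring_top"]:
        for r in optics.spot_point(n,th)[:4]:
            if r["conf"]>.2: print(n,th,round(r["conf"],2),np.round(r["location"],1),onplane(C,r["location"],.113 if th!="prong_a" else .132).round(4)[0])
    out.append(cv2.resize(p[290:430,300:480],(720,560)) if n=="side" else p)
cv2.imwrite("pics/side3c.png",out[0])
E
```

```text
tool shift cm [ 0.16 -0.07  0.  ] tcp [ 0.5494 -0.1362  0.335 ]
tilt: tool z [-0.0025 -0.     -1.    ] yaw of tool y deg -67.64
rotvec [-0.001  0.002 -0.001]
rotvec [4.000e-03 1.000e-03 3.141e+00]
side hole_a 0.91 [245.9 215.2] [0.3377 0.2197 0.113 ]
side hole_a 0.88 [216.3 224.7] [0.2816 0.1958 0.113 ]
side hole_a 0.58 [405.7 361.3] [ 0.581  -0.1236  0.113 ]
side hole_a 0.56 [369.7 374.1] [ 0.5251 -0.14    0.113 ]
side prong_a 0.73 [368.3 371.1] [ 0.5205 -0.1457  0.132 ]
side prong_a 0.72 [264.7 199.8] [0.3763 0.2417 0.132 ]
side prong_a 0.67 [264.2 182. ] [0.3752 0.3005 0.132 ]
side ring_top 0.76 [232.1 221.7] [0.3115 0.2023 0.113 ]
side ring_top 0.6 [384.7 373.9] [ 0.5465 -0.1412  0.113 ]
wrist hole_a 0.82 [314.7 217.7] [ 0.5778 -0.1243  0.113 ]
wrist prong_a 0.85 [319.7 225.1] [ 0.5791 -0.1266  0.132 ]
wrist prong_a 0.28 [282.2 179.5] [ 0.5931 -0.1013  0.132 ]
```

View pics/side3c.png

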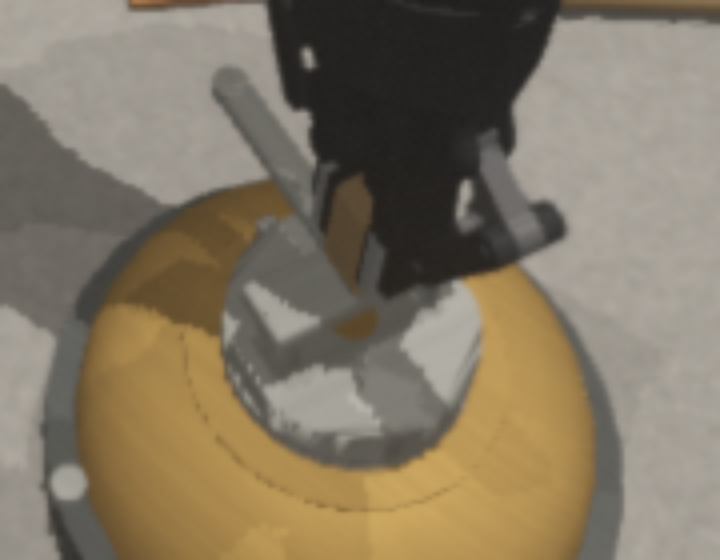

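The picture shows the head bar hovering over the ring, too coarse for the prongs. I'll correct the remaining 1.6 mm and descend in stages, watching force.

Emit:
apply_moves([
  {"x": 0.16, "y": -0.07, "z": 0, "ax": 0, "ay": 0, "az": 0, "gripper": 1.5},
  {"x": 0, "y": 0, "z": 0.6, "ax": 0, "ay": 0, "az": 0, "gripper": 1.5},
  {"x": 0, "y": 0, "z": 0.6, "ax": 0, "ay": 0, "az": 0, "gripper": 1.5},
  {"x": 0, "y": 0, "z": 0.3, "ax": 0, "ay": 0, "az": 0, "gripper": 1.5},
  {"x": 0, "y": 0, "z": 0.3, "ax": 0, "ay": 0, "az": 0, "gripper": 1.5},
  {"x": 0, "y": 0, "z": 0.2, "ax": 0, "ay": 0, "az": 0, "gripper": 1.5},
  {"x": 0, "y": 0, "z": 0, "ax": 0, "ay": 0, "az": 0, "gripper": 1.5},
])

```text
t: 10.55
tcp_pos: [0.5518, -0.1339, 0.3153]
ee_rot: [-0.0, 0.981, 0.195, -0.0]
force: [0.0, -0.6, -1.1]
finger_gap: 0.241
grasp_force: 88.1
```

```bash
python3 - <<'E'
from h import *
plan([.5506,-.1350,.305],-67.6); s=monitor.state(); print(np.round(s["force"],1),np.round(s["ft_torque"],2))
E
```

```text
tool shift cm [-0.15  0.06  1.03] tcp [ 0.5518 -0.1339  0.3153]
tilt: tool z [-5.e-04  2.e-04 -1.e+00] yaw of tool y deg -67.55
rotvec [-0.     0.     0.001]
rotvec [-1.000e-03 -1.000e-03 -3.141e+00]
[ 0.  -0.6 -1.1] [-0.05  0.   -0.01]
```

Emit:
apply_moves([
  {"x": -0.15, "y": 0.06, "z": 0, "ax": 0, "ay": 0, "az": 0, "gripper": 1.5},
  {"x": 0, "y": 0, "z": 0, "ax": 0, "ay": 0, "az": 0, "gripper": 1.5},
  {"x": 0, "y": 0, "z": 0.2, "ax": 0, "ay": 0, "az": 0, "gripper": 1.5},
  {"x": 0, "y": 0, "z": 0.2, "ax": 0, "ay": 0, "az": 0, "gripper": 1.5},
  {"x": 0, "y": 0, "z": 0, "ax": 0, "ay": 0, "az": 0, "gripper": 1.5},
  {"x": 0, "y": 0, "z": 0, "ax": 0, "ay": 0, "az": 0, "gripper": 1.5},
])

```text
t: 11.15
tcp_pos: [0.5507, -0.135, 0.3116]
ee_rot: [-0.0, 0.981, 0.195, -0.0]
force: [-0.4, -0.4, -1.8]
finger_gap: 0.244
grasp_force: 88.1
```

```bash
python3 - <<'E'
from h import *
plan([.5506,-.1350,.305],-67.6); s=monitor.state(); print(np.round(s["force"],1),np.round(s["ft_torque"],2))
E
```

```text
tool shift cm [-0.01 -0.    0.66] tcp [ 0.5507 -0.135   0.3116]
tilt: tool z [-2.e-04  2.e-04 -1.e+00] yaw of tool y deg -67.55
rotvec [-0.     0.     0.001]
rotvec [-0.    -0.    -3.141]
[-0.4 -0.4 -1.8] [-0.04  0.   -0.04]
```

No contact force with the tips about 5 mm below the ring face, so the prongs are entering the holes. Continue down until seated.

Emit:
apply_moves([
  {"x": 0, "y": 0, "z": 0.2, "ax": 0, "ay": 0, "az": 0, "gripper": 1.5},
  {"x": 0, "y": 0, "z": 0.2, "ax": 0, "ay": 0, "az": 0, "gripper": 1.5},
  {"x": 0, "y": 0, "z": 0.15, "ax": 0, "ay": 0, "az": 0, "gripper": 1.5},
  {"x": 0, "y": 0, "z": 0.1, "ax": 0, "ay": 0, "az": 0, "gripper": 1.5},
  {"x": 0, "y": 0, "z": 0, "ax": 0, "ay": 0, "az": 0, "gripper": 1.5},
  {"x": 0, "y": 0, "z": 0, "ax": 0, "ay": 0, "az": 0, "gripper": 1.5},
])

```text
t: 11.75
tcp_pos: [0.5506, -0.135, 0.3059]
ee_rot: [-0.0, 0.981, 0.195, 0.0]
force: [-2.3, 1.1, 5.4]
finger_gap: 0.239
grasp_force: 89.4
```

Seated: force rose at z = 0.3059, matching the rest-based height. Now turn clockwise.

Emit:
apply_moves([
  {"x": 0, "y": 0, "z": 0, "ax": 0, "ay": 0, "az": 0.07, "gripper": 1.5},
  {"x": 0, "y": 0, "z": 0, "ax": 0, "ay": 0, "az": 0.08, "gripper": 1.5},
  {"x": 0, "y": 0, "z": 0, "ax": 0, "ay": 0, "az": 0.08, "gripper": 1.5},
  {"x": 0, "y": 0, "z": 0, "ax": 0, "ay": 0, "az": 0.08, "gripper": 1.5},
  {"x": 0, "y": 0, "z": 0, "ax": 0, "ay": 0, "az": 0.08, "gripper": 1.5},
  {"x": 0, "y": 0, "z": 0, "ax": 0, "ay": 0, "az": 0.08, "gripper": 1.5},
  {"x": 0, "y": 0, "z": 0, "ax": 0, "ay": 0, "az": 0.08, "gripper": 1.5},
  {"x": 0, "y": 0, "z": 0, "ax": 0, "ay": 0, "az": 0.08, "gripper": 1.5},
])

```text
t: 12.55
tcp_pos: [0.5507, -0.1342, 0.3059]
ee_rot: [-0.001, 0.993, -0.12, -0.0]
force: [-2.4, 3.2, 6.3]
finger_gap: 0.248
grasp_force: 89.4
```

```bash
python3 - <<'E'
from h import *
plan([.5506,-.1350,.305],-67.6); s=monitor.state(); print(np.round(s["force"],1),np.round(s["ft_torque"],2),np.round(s["q"],2),s["t"])
for n in ["side","top"]:
    C=cam(n); p,d=optics.grab_frame(n); cv2.imwrite(f"pics/{n}4.png",p)
    for th in ["stop_block","hole_a"]:
        for r in optics.spot_point(n,th)[:3]:
            if r["conf"]>.2: print(n,th,round(r["conf"],2),np.round(r["location"],1),onplane(C,r["location"],.11).round(4)[0])
E
```

```text
tool shift cm [0.01 0.08 0.09] tcp [ 0.5507 -0.1342  0.3059]
tilt: tool z [-0.      0.0022 -1.    ] yaw of tool y deg -103.73
rotvec [-0.002 -0.    -0.631]
rotvec [-0.     0.003  2.511]
[-2.4  3.2  6.3] [0.6  0.39 0.26] [-0.12  0.81  0.49  1.85 -0.62  0.63 -1.06] 12.55
side stop_block 0.88 [410.3 348.7] [ 0.5935 -0.1015  0.11  ]
side stop_block 0.8 [255.5 212.5] [0.3563 0.23   0.11  ]
side hole_a 0.69 [368.2 365.4] [ 0.5258 -0.1245  0.11  ]
side hole_a 0.67 [407.  368.9] [ 0.5809 -0.1341  0.11  ]
side hole_a 0.61 [216.4 225.5] [0.2812 0.1968 0.11  ]
top stop_block 0.94 [261.2 291.2] [0.3554 0.2258 0.11  ]
top hole_a 0.97 [265.  300.9] [0.3358 0.2179 0.11  ]
top hole_a 0.74 [276.3 328.2] [0.2808 0.1947 0.11  ]
```

Emit:
apply_moves([
  {"x": 0, "y": 0, "z": 0, "ax": 0, "ay": 0, "az": 0.06, "gripper": 1.5},
  {"x": 0, "y": 0, "z": 0, "ax": 0, "ay": 0, "az": 0.06, "gripper": 1.5},
  {"x": 0, "y": 0, "z": 0, "ax": 0, "ay": 0, "az": 0.06, "gripper": 1.5},
  {"x": 0, "y": 0, "z": 0, "ax": 0, "ay": 0, "az": 0.06, "gripper": 1.5},
])

```text
t: 13.25
tcp_pos: [0.5508, -0.134, 0.3059]
ee_rot: [-0.001, 0.971, -0.237, -0.0]
force: [-2.5, 2.6, 6.7]
finger_gap: 0.247
grasp_force: 89.4
```

```bash
python3 - <<'E'
from h import *
plan([.5506,-.1350,.305],-67.6); s=monitor.state(); print(np.round(s["force"],1),np.round(s["ft_torque"],2))
C=cam("side"); p,d=optics.grab_frame("side"); cv2.imwrite("pics/side5c.png",cv2.resize(p[310:430,310:470],(800,600),interpolation=cv2.INTER_CUBIC))
E
```

```text
tool shift cm [0.03 0.09 0.09] tcp [ 0.5508 -0.134   0.3059]
tilt: tool z [ 2.0e-04  2.5e-03 -1.0e+00] yaw of tool y deg -117.42
rotvec [-0.003 -0.    -0.87 ]
rotvec [-0.     0.003  2.272]
[-2.5  2.6  6.7] [0.59 0.33 0.28]
```

View pics/side5c.png

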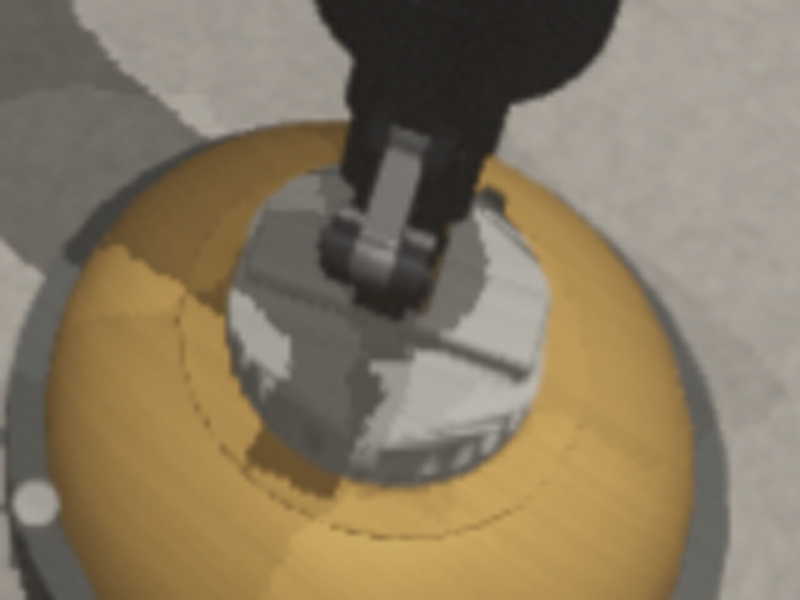

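Picture: the head is flat on the ring and the dark stop shows at (490,200). The tab is hidden, and torque is still only friction (0.28 N m). Keep turning.

Emit:
apply_moves([
  {"x": 0, "y": 0, "z": 0, "ax": 0, "ay": 0, "az": 0.05, "gripper": 1.5},
  {"x": 0, "y": 0, "z": 0, "ax": 0, "ay": 0, "az": 0.05, "gripper": 1.5},
  {"x": 0, "y": 0, "z": 0, "ax": 0, "ay": 0, "az": 0.05, "gripper": 1.5},
])

```text
t: 13.6
tcp_pos: [0.5508, -0.134, 0.3059]
ee_rot: [-0.001, 0.951, -0.309, -0.0]
force: [-2.4, 4.1, 6.2]
finger_gap: 0.243
grasp_force: 89.4
```

```bash
python3 - <<'E'
from h import *
plan([.5506,-.1350,.305],-67.6); s=monitor.state(); print(np.round(s["force"],1),np.round(s["ft_torque"],2))
E
```

```text
tool shift cm [0.04 0.1  0.09] tcp [ 0.5508 -0.134   0.3059]
tilt: tool z [ 2.0e-04  2.7e-03 -1.0e+00] yaw of tool y deg -125.99
rotvec [-0.003  0.    -1.019]
rotvec [0.    0.003 2.123]
[-2.4  4.1  6.2] [0.59 0.33 0.26]
```

Emit:
apply_moves([
  {"x": 0, "y": 0, "z": 0, "ax": 0, "ay": 0, "az": 0.05, "gripper": 1.5},
  {"x": 0, "y": 0, "z": 0, "ax": 0, "ay": 0, "az": 0.05, "gripper": 1.5},
])

```text
t: 13.8
tcp_pos: [0.5509, -0.1339, 0.3059]
ee_rot: [-0.001, 0.934, -0.356, -0.0]
force: [-3.0, 2.7, 5.7]
finger_gap: 0.242
grasp_force: 89.5
```

```bash
python3 - <<'E'
from h import *
plan([.5506,-.1350,.305],-67.6); s=monitor.state(); print(np.round(s["force"],1),np.round(s["ft_torque"],2))
E
```

```text
tool shift cm [0.05 0.1  0.09] tcp [ 0.5509 -0.1339  0.3059]
tilt: tool z [ 3.0e-04  2.8e-03 -1.0e+00] yaw of tool y deg -131.71
rotvec [-0.003  0.    -1.119]
rotvec [0.    0.003 2.023]
[-3.   2.7  5.7] [0.57 0.36 0.31]
```

Emit:
apply_moves([
  {"x": 0, "y": 0, "z": 0, "ax": 0, "ay": 0, "az": 0.04, "gripper": 1.5},
  {"x": 0, "y": 0, "z": 0, "ax": 0, "ay": 0, "az": 0.04, "gripper": 1.5},
])

```text
t: 14.0
tcp_pos: [0.5511, -0.1336, 0.306]
ee_rot: [-0.001, 0.921, -0.389, -0.001]
force: [-3.3, 2.2, 8.1]
finger_gap: 0.24
grasp_force: 101.2
```

```bash
python3 - <<'E'
from h import *
plan([.5506,-.1350,.305],-67.6); s=monitor.state(); print(np.round(s["force"],1),np.round(s["ft_torque"],2))
E
```

```text
tool shift cm [0.06 0.14 0.1 ] tcp [ 0.5511 -0.1336  0.306 ]
tilt: tool z [-7.0e-04  1.8e-03 -1.0e+00] yaw of tool y deg -135.78
rotvec [-2.00e-03  1.00e-03 -1.19e+00]
rotvec [1.000e-03 2.000e-03 1.952e+00]
[-3.3  2.2  8.1] [0.43 0.47 2.98]
```

Torque jumped to 3 N m, so the tab is against the stop (turned about 1.15 rad plus play). I'll back off within the hole play to unload, then lift straight up.

Emit:
apply_moves([
  {"x": 0, "y": 0, "z": 0, "ax": 0, "ay": 0, "az": 0, "gripper": 1.5},
  {"x": 0, "y": 0, "z": 0, "ax": 0, "ay": 0, "az": -0.03, "gripper": 1.5},
  {"x": 0, "y": 0, "z": 0, "ax": 0, "ay": 0, "az": -0.03, "gripper": 1.5},
  {"x": 0, "y": 0, "z": -0.1, "ax": 0, "ay": 0, "az": 0, "gripper": 1.5},
])

```text
t: 14.4
tcp_pos: [0.5509, -0.1338, 0.3061]
ee_rot: [-0.001, 0.931, -0.364, -0.001]
force: [2.2, 1.8, -7.4]
finger_gap: 0.241
grasp_force: 88.1
```

```bash
python3 - <<'E'
from h import *
plan([.5506,-.1350,.305],-67.6); s=monitor.state(); print(np.round(s["force"],1),np.round(s["ft_torque"],2))
E
```

```text
tool shift cm [0.06 0.11 0.11] tcp [ 0.5509 -0.1338  0.3061]
tilt: tool z [-2.0e-04  2.3e-03 -1.0e+00] yaw of tool y deg -132.69
rotvec [-2.000e-03  1.000e-03 -1.136e+00]
rotvec [1.000e-03 3.000e-03 2.006e+00]
[ 2.2  1.8 -7.4] [ 0.41 -0.26  0.42]
```

Emit:
apply_moves([
  {"x": 0, "y": 0, "z": -0.2, "ax": 0, "ay": 0, "az": 0, "gripper": 1.5},
  {"x": 0, "y": 0, "z": -0.3, "ax": 0, "ay": 0, "az": 0, "gripper": 1.5},
  {"x": 0, "y": 0, "z": -0.3, "ax": 0, "ay": 0, "az": 0, "gripper": 1.5},
])

```text
t: 14.7
tcp_pos: [0.5509, -0.1339, 0.3137]
ee_rot: [-0.001, 0.931, -0.365, -0.001]
force: [1.6, 4.7, -6.1]
finger_gap: 0.243
grasp_force: 88.6
```

```bash
python3 - <<'E'
from h import *
plan([.5506,-.1350,.305],-67.6); s=monitor.state(); print(np.round(s["force"],1),np.round(s["ft_torque"],2))
E
```

```text
tool shift cm [0.06 0.1  0.87] tcp [ 0.5509 -0.1339  0.3137]
tilt: tool z [-0.0011  0.0024 -1.    ] yaw of tool y deg -132.83
rotvec [-0.002  0.002 -1.139]
rotvec [2.000e-03 3.000e-03 2.003e+00]
[ 1.6  4.7 -6.1] [ 1.08 -0.37  0.24]
```

Emit:
apply_moves([
  {"x": 0, "y": 0, "z": -0.4, "ax": 0, "ay": 0, "az": 0, "gripper": 1.5},
  {"x": 0, "y": 0, "z": -0.6, "ax": 0, "ay": 0, "az": 0, "gripper": 1.5},
  {"x": 0, "y": 0, "z": -1.5, "ax": 0, "ay": 0, "az": 0, "gripper": 1.5},
  {"x": 0, "y": 0, "z": -2, "ax": 0, "ay": 0, "az": 0, "gripper": 1.5},
  {"x": -2, "y": 0, "z": -1, "ax": 0, "ay": 0, "az": 0, "gripper": 1.5},
  {"x": -3, "y": 0, "z": 0, "ax": 0, "ay": 0, "az": 0, "gripper": 1.5},
  {"x": -3, "y": 0, "z": 0, "ax": 0, "ay": 0, "az": 0, "gripper": 1.5},
  {"x": -2, "y": 0, "z": 0, "ax": 0, "ay": 0, "az": 0, "gripper": 1.5},
  {"x": 0, "y": 0, "z": 0, "ax": 0, "ay": 0, "az": 0, "gripper": 1.5},
])

```text
t: 15.6
tcp_pos: [0.4752, -0.0664, 0.3699]
ee_rot: [-0.0, 0.931, -0.366, -0.001]
force: [0.2, -0.6, -0.9]
finger_gap: 0.244
grasp_force: 89.2
```

```bash
python3 - <<'E'
from h import *
s=monitor.state(); print(s["t"],np.round(s["force"],1),np.round(s["q"],2))
C=cam("wrist"); p,d=optics.grab_frame("wrist"); cv2.imwrite("pics/w6.png",p); np.save("pics/w6.npy",d)
c=np.array([.5523,-.136]); o=ortho(C,p,c,.06,.113); g=cv2.medianBlur(cv2.cvtColor(o,cv2.COLOR_BGR2GRAY),5)
for k in cv2.HoughCircles(g,cv2.HOUGH_GRADIENT,1,60,param1=80,param2=12,minRadius=20,maxRadius=28)[0][:4]: print("circle",(c+(k[[1,0]]-240)*.25e-3).round(4),k[2]*.25)
P=cloud(C,d); R,t=RT(); T=(P-t)@R
h=T[(abs(T[...,1])<.02)&(T[...,0]>.014)&(T[...,0]<.06)&(abs(T[...,2]-.182)<.008)]
print("head tool mm min/max",(h.min(0)*1e3).round(1),(h.max(0)*1e3).round(1)); print(cv2.minAreaRect((h[:,:2]*1e3).astype(np.float32)))
hd=T[(T[...,1]<-.03)&(T[...,1]>-.12)&(abs(T[...,0])<.025)&(abs(T[...,2]-.185)<.012)]; A=np.c_[hd[:,:2],np.ones(len(hd))]
print("handle",len(hd),(hd.min(0)*1e3).round(1),(hd.max(0)*1e3).round(1),np.linalg.lstsq(A,hd[:,2],rcond=None)[0].round(4),np.polyfit(hd[:,1],hd[:,0],1))
plan([.5074,.3162,.36],0.84)
E
```

```text
15.6 [ 0.2 -0.6 -0.9] [-0.39  0.67  0.72  2.06 -0.72  0.68 -1.51]
circle [ 0.5284 -0.1176] 6.85
circle [ 0.5752 -0.1544] 5.675
circle [ 0.4977 -0.0994] 5.375
head tool mm min/max [ 14.  -10.8 182.2] [ 42.9  13.3 189.9]
((28.449420928955078, 1.3079776763916016), (24.10065460205078, 28.944204330444336), 89.79913330078125)
handle 3950 [ -7.1 -93.5 183.3] [  8.  -30.  194.2] [ 0.1443 -0.0029  0.1853] [0.0129458  0.00246457]
tool shift cm [-23.89 -30.18   0.99] tcp [ 0.4767 -0.0674  0.3702]
tilt: tool z [ 1.e-03 -8.e-04 -1.e+00] yaw of tool y deg -132.94
rotvec [ 1.000e-03 -1.000e-03 -2.335e+00]
rotvec [-0.001 -0.001  0.807]
```

View pics/w6.png

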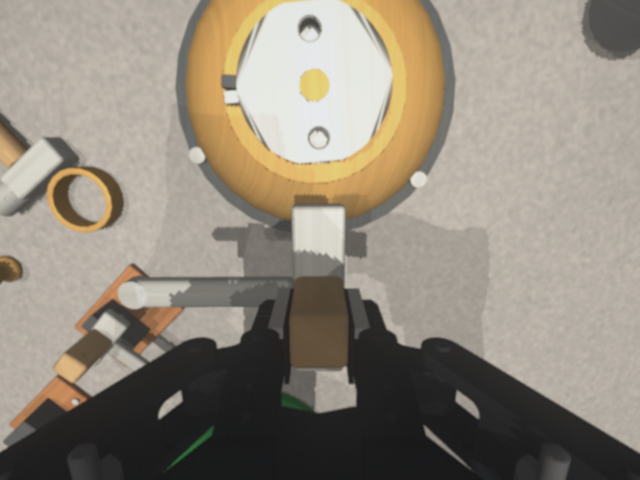

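Picture: the bright tab (231,97) butts directly against the dark stop (229,82), and the ring has turned about 61°. The spanner sits unchanged in the grip. Now I return it to the rest.

Emit:
apply_moves([
  {"x": 0, "y": 0, "z": 0, "ax": 0, "ay": 0, "az": -0.14, "gripper": 1.5},
  {"x": 0, "y": 0, "z": 0, "ax": 0, "ay": 0, "az": -0.14, "gripper": 1.5},
  {"x": 0, "y": 0, "z": 0, "ax": 0, "ay": 0, "az": -0.14, "gripper": 1.5},
  {"x": 0, "y": 0, "z": 0, "ax": 0, "ay": 0, "az": -0.14, "gripper": 1.5},
  {"x": 0, "y": 0, "z": 0, "ax": 0, "ay": 0, "az": -0.14, "gripper": 1.5},
  {"x": 0, "y": 0, "z": 0, "ax": 0, "ay": 0, "az": -0.14, "gripper": 1.5},
  {"x": 0, "y": 0, "z": 0, "ax": 0, "ay": 0, "az": -0.14, "gripper": 1.5},
  {"x": 0, "y": 0, "z": 0, "ax": 0, "ay": 0, "az": -0.14, "gripper": 1.5},
  {"x": 0, "y": 0, "z": 0, "ax": 0, "ay": 0, "az": -0.14, "gripper": 1.5},
])

```text
t: 16.55
tcp_pos: [0.4783, -0.0691, 0.3699]
ee_rot: [0.002, 0.967, 0.254, 0.001]
force: [0.2, 0.0, -1.5]
finger_gap: 0.244
grasp_force: 89.2
```

Emit:
apply_moves([
  {"x": 0, "y": 0, "z": 0, "ax": 0, "ay": 0, "az": -0.14, "gripper": 1.5},
  {"x": 0, "y": 0, "z": 0, "ax": 0, "ay": 0, "az": -0.14, "gripper": 1.5},
  {"x": 0, "y": 0, "z": 0, "ax": 0, "ay": 0, "az": -0.14, "gripper": 1.5},
  {"x": 0, "y": 0, "z": 0, "ax": 0, "ay": 0, "az": -0.14, "gripper": 1.5},
  {"x": 0, "y": 0, "z": 0, "ax": 0, "ay": 0, "az": -0.14, "gripper": 1.5},
  {"x": 0, "y": 0, "z": 0, "ax": 0, "ay": 0, "az": -0.14, "gripper": 1.5},
  {"x": 0, "y": 0, "z": 0, "ax": 0, "ay": 0, "az": -0.14, "gripper": 1.5},
  {"x": 0, "y": 0, "z": 0, "ax": 0, "ay": 0, "az": -0.095, "gripper": 1.5},
  {"x": 0, "y": 0, "z": 0, "ax": 0, "ay": 0, "az": 0, "gripper": 1.5},
])

```text
t: 17.45
tcp_pos: [0.4782, -0.0691, 0.3697]
ee_rot: [0.001, 0.703, 0.711, 0.0]
force: [0.9, 0.2, -1.9]
finger_gap: 0.239
grasp_force: 89.2
```

```bash
python3 - <<'E'
from h import *
plan([.5074,.3162,.36],0.84)
E
```

```text
tool shift cm [38.5   3.4   0.91] tcp [ 0.4782 -0.0691  0.3697]
tilt: tool z [ 0.0024 -0.0017 -1.    ] yaw of tool y deg 0.71
rotvec [ 0.002  0.002 -0.002]
rotvec [ 3.000e-03 -4.000e-03  3.139e+00]
```

Emit:
apply_moves([
  {"x": 2.5, "y": 0.3, "z": 0, "ax": 0, "ay": 0, "az": 0, "gripper": 1.5},
  {"x": 4.5, "y": 0.4, "z": 0, "ax": 0, "ay": 0, "az": 0, "gripper": 1.5},
  {"x": 4.5, "y": 0.4, "z": 0, "ax": 0, "ay": 0, "az": 0, "gripper": 1.5},
  {"x": 4.5, "y": 0.4, "z": 0, "ax": 0, "ay": 0, "az": 0, "gripper": 1.5},
  {"x": 4.5, "y": 0.4, "z": 0, "ax": 0, "ay": 0, "az": 0, "gripper": 1.5},
  {"x": 4.5, "y": 0.4, "z": 0, "ax": 0, "ay": 0, "az": 0, "gripper": 1.5},
  {"x": 4.5, "y": 0.4, "z": 0, "ax": 0, "ay": 0, "az": 0, "gripper": 1.5},
  {"x": 4.5, "y": 0.4, "z": 0, "ax": 0, "ay": 0, "az": 0, "gripper": 1.5},
  {"x": 3, "y": 0.2, "z": 0, "ax": 0, "ay": 0, "az": 0, "gripper": 1.5},
  {"x": 1.5, "y": 0.1, "z": 0, "ax": 0, "ay": 0, "az": 0, "gripper": 1.5},
])

```text
t: 18.45
tcp_pos: [0.5055, 0.3217, 0.3693]
ee_rot: [-0.0, 0.701, 0.713, 0.001]
force: [-0.6, -0.5, -2.1]
finger_gap: 0.24
grasp_force: 89.2
```

Emit:
apply_moves([
  {"x": 0, "y": 0, "z": 0, "ax": 0, "ay": 0, "az": 0, "gripper": 1.5},
  {"x": 0, "y": 0, "z": 0, "ax": 0, "ay": 0, "az": 0, "gripper": 1.5},
  {"x": 0, "y": 0, "z": 0, "ax": 0, "ay": 0, "az": 0, "gripper": 1.5},
])

```text
t: 18.75
tcp_pos: [0.506, 0.3155, 0.3692]
ee_rot: [0.001, 0.703, 0.711, -0.001]
force: [-0.0, -0.0, -0.9]
finger_gap: 0.242
grasp_force: 89.2
```

```bash
python3 - <<'E'
from h import *
plan([.5074,.3162,.238],0.84)
E
```

```text
tool shift cm [ 0.1   0.14 13.12] tcp [0.506  0.3155 0.3692]
tilt: tool z [-0.     -0.0025 -1.    ] yaw of tool y deg 0.66
rotvec [-0.     0.002 -0.003]
rotvec [0.004 0.    3.138]
```

Descend to just above the block (about 5 mm), then check.

Emit:
apply_moves([
  {"x": 0.08, "y": 0.14, "z": 0, "ax": 0, "ay": 0, "az": -0.003, "gripper": 1.5},
  {"x": 0, "y": 0, "z": 2.5, "ax": 0, "ay": 0, "az": 0, "gripper": 1.5},
  {"x": 0, "y": 0, "z": 3, "ax": 0, "ay": 0, "az": 0, "gripper": 1.5},
  {"x": 0, "y": 0, "z": 3, "ax": 0, "ay": 0, "az": 0, "gripper": 1.5},
  {"x": 0, "y": 0, "z": 2, "ax": 0, "ay": 0, "az": 0, "gripper": 1.5},
  {"x": 0, "y": 0, "z": 0.5, "ax": 0, "ay": 0, "az": 0, "gripper": 1.5},
  {"x": 0, "y": 0, "z": 0, "ax": 0, "ay": 0, "az": 0, "gripper": 1.5},
  {"x": 0, "y": 0, "z": 0, "ax": 0, "ay": 0, "az": 0, "gripper": 1.5},
  {"x": 0, "y": 0, "z": 0, "ax": 0, "ay": 0, "az": 0, "gripper": 1.5},
])

```text
t: 19.65
tcp_pos: [0.5073, 0.3195, 0.2606]
ee_rot: [0.0, 0.7, 0.714, 0.001]
force: [-0.7, -0.9, -1.9]
finger_gap: 0.243
grasp_force: 89.3
```

```bash
python3 - <<'E'
from h import *
plan([.5074,.3162,.238],0.84); print(np.round(monitor.state()["force"],1))
E
```

```text
tool shift cm [-0.33  0.    2.26] tcp [0.5073 0.3195 0.2606]
tilt: tool z [ 0.0023  0.0015 -1.    ] yaw of tool y deg 1.07
rotvec [ 0.002 -0.001  0.004]
rotvec [ 2.000e-03  4.000e-03 -3.138e+00]
[-0.7 -0.9 -1.9]
```

Emit:
apply_moves([
  {"x": 0, "y": 0, "z": 0, "ax": 0, "ay": 0, "az": 0, "gripper": 1.5},
  {"x": 0, "y": 0, "z": 0, "ax": 0, "ay": 0, "az": 0, "gripper": 1.5},
  {"x": 0, "y": 0, "z": 0, "ax": 0, "ay": 0, "az": 0, "gripper": 1.5},
])

```text
t: 19.95
tcp_pos: [0.5067, 0.3194, 0.2596]
ee_rot: [0.0, 0.7, 0.714, 0.0]
force: [0.7, 0.2, -2.5]
finger_gap: 0.244
grasp_force: 89.2
```

```bash
python3 - <<'E'
from h import *
for i in range(4):
    optics.grab_frame("side"); s=monitor.state(); print(s["t"],np.round(s["tcp_pos"],4),np.round(s["joint_velocities"],3))
plan([.5074,.3162,.238],0.84)
E
```

```text
20.0 [0.5067 0.3194 0.2595] [ 0.002  0.006 -0.002  0.002  0.001 -0.    -0.   ]
20.05 [0.5066 0.3194 0.2594] [ 0.001  0.004 -0.001 -0.    -0.    -0.001 -0.001]
20.1 [0.5066 0.3194 0.2593] [ 0.002  0.002  0.    -0.001  0.     0.001  0.001]
20.15 [0.5066 0.3194 0.2592] [ 0.001  0.001 -0.001 -0.     0.001 -0.     0.   ]
tool shift cm [-0.32  0.07  2.12] tcp [0.5066 0.3194 0.2592]
tilt: tool z [ 0.e+00  1.e-04 -1.e+00] yaw of tool y deg 1.09
rotvec [ 0.    -0.     0.004]
rotvec [ 0.     0.    -3.137]
```

Emit:
apply_moves([
  {"x": -0.16, "y": 0.04, "z": 0, "ax": 0, "ay": 0, "az": 0.004, "gripper": 1.5},
  {"x": -0.16, "y": 0.03, "z": 0, "ax": 0, "ay": 0, "az": 0, "gripper": 1.5},
  {"x": 0, "y": 0, "z": 0.3, "ax": 0, "ay": 0, "az": 0, "gripper": 1.5},
  {"x": 0, "y": 0, "z": 0, "ax": 0, "ay": 0, "az": 0, "gripper": 1.5},
  {"x": 0, "y": 0, "z": 0, "ax": 0, "ay": 0, "az": 0, "gripper": 1.5},
  {"x": 0, "y": 0, "z": 0, "ax": 0, "ay": 0, "az": 0, "gripper": 1.5},
  {"x": 0, "y": 0, "z": 0, "ax": 0, "ay": 0, "az": 0, "gripper": 1.5},
])

```text
t: 20.85
tcp_pos: [0.5074, 0.3162, 0.2562]
ee_rot: [-0.0, 0.702, 0.712, 0.0]
force: [0.0, -0.4, -1.9]
finger_gap: 0.245
grasp_force: 89.3
```

```bash
python3 - <<'E'
from h import *
plan([.5074,.3162,.238],0.84); print(np.round(monitor.state()["joint_velocities"],3))
E
```

```text
tool shift cm [-0.   -0.    1.82] tcp [0.5074 0.3162 0.2562]
tilt: tool z [ 1.e-04  1.e-04 -1.e+00] yaw of tool y deg 0.86
rotvec [ 0. -0.  0.]
rotvec [ 0.     0.    -3.141]
[-0.001  0.001 -0.001  0.002  0.001 -0.    -0.001]
```

Exactly on the pick pose in x, y and yaw. Lower to contact.

Emit:
apply_moves([
  {"x": 0, "y": 0, "z": 0.5, "ax": 0, "ay": 0, "az": 0, "gripper": 1.5},
  {"x": 0, "y": 0, "z": 0.5, "ax": 0, "ay": 0, "az": 0, "gripper": 1.5},
  {"x": 0, "y": 0, "z": 0.4, "ax": 0, "ay": 0, "az": 0, "gripper": 1.5},
  {"x": 0, "y": 0, "z": 0.2, "ax": 0, "ay": 0, "az": 0, "gripper": 1.5},
  {"x": 0, "y": 0, "z": 0.1, "ax": 0, "ay": 0, "az": 0, "gripper": 1.5},
  {"x": 0, "y": 0, "z": 0.1, "ax": 0, "ay": 0, "az": 0, "gripper": 1.5},
  {"x": 0, "y": 0, "z": 0, "ax": 0, "ay": 0, "az": 0, "gripper": 1.5},
  {"x": 0, "y": 0, "z": 0, "ax": 0, "ay": 0, "az": 0, "gripper": 1.5},
])

```text
t: 21.65
tcp_pos: [0.5075, 0.3162, 0.2383]
ee_rot: [0.0, 0.702, 0.712, 0.0]
force: [-0.2, -0.3, -1.2]
finger_gap: 0.245
grasp_force: 89.3
```

Emit:
apply_moves([
  {"x": 0, "y": 0, "z": 0.07, "ax": 0, "ay": 0, "az": 0, "gripper": 1.5},
  {"x": 0, "y": 0, "z": 0, "ax": 0, "ay": 0, "az": 0, "gripper": 1.5},
  {"x": 0, "y": 0, "z": 0, "ax": 0, "ay": 0, "az": 0, "gripper": 1.5},
])

```text
t: 21.95
tcp_pos: [0.5075, 0.3162, 0.238]
ee_rot: [0.0, 0.702, 0.712, 0.0]
force: [0.1, -1.3, 2.9]
finger_gap: 0.241
grasp_force: 90.0
```

Contact at 0.238, the same as at pick. Release gently and go straight up.

Emit:
apply_moves([
  {"x": 0, "y": 0, "z": 0, "ax": 0, "ay": 0, "az": 0, "gripper": 2.4},
  {"x": 0, "y": 0, "z": 0, "ax": 0, "ay": 0, "az": 0, "gripper": 3},
  {"x": 0, "y": 0, "z": 0, "ax": 0, "ay": 0, "az": 0, "gripper": 4},
  {"x": 0, "y": 0, "z": 0, "ax": 0, "ay": 0, "az": 0, "gripper": 5},
  {"x": 0, "y": 0, "z": 0, "ax": 0, "ay": 0, "az": 0, "gripper": 5.5},
  {"x": 0, "y": 0, "z": -1, "ax": 0, "ay": 0, "az": 0, "gripper": 5.5},
  {"x": 0, "y": 0, "z": -3, "ax": 0, "ay": 0, "az": 0, "gripper": 5.5},
  {"x": 0, "y": 0, "z": -4, "ax": 0, "ay": 0, "az": 0, "gripper": 8},
  {"x": -0.8, "y": 0, "z": -4, "ax": 0, "ay": 0, "az": 0, "gripper": 8},
  {"x": 0, "y": 0, "z": -4, "ax": 0, "ay": 0, "az": 0, "gripper": 8},
])

```text
t: 22.95
tcp_pos: [0.5075, 0.3068, 0.3998]
ee_rot: [0.0, 0.702, 0.712, -0.0]
force: [0.9, 0.3, -0.5]
finger_gap: 0.938
grasp_force: 0.0
```

Emit:
apply_moves([
  {"x": 0, "y": 0, "z": 0, "ax": 0, "ay": 0, "az": 0, "gripper": 8},
  {"x": 0, "y": 0, "z": 0, "ax": 0, "ay": 0, "az": 0, "gripper": 8},
  {"x": 0, "y": 0, "z": 0, "ax": 0, "ay": 0, "az": 0, "gripper": 8},
  {"x": 0, "y": 0, "z": 0, "ax": 0, "ay": 0, "az": 0, "gripper": 8},
])

```text
t: 23.35
tcp_pos: [0.507, 0.308, 0.3962]
ee_rot: [-0.0, 0.702, 0.712, -0.001]
force: [0.9, -0.4, 0.9]
finger_gap: 0.937
grasp_force: 0.0
```

```bash
python3 - <<'E'
from h import *
C=cam("wrist"); p,d=optics.grab_frame("wrist"); cv2.imwrite("pics/w7.png",p); P=cloud(C,d)
box(P,[.507,.315],.06,.085,.11); h=box(P,[.507,.315],.06,.049,.062); box(P,[.507,.315],.08,.004,.014)
h2=h[h[:,0]>.492]; print("head",cv2.minAreaRect((h2[:,:2]*1e3).astype(np.float32)))
A=np.c_[h[:,:2],np.ones(len(h))]; print("slope",np.linalg.lstsq(A,h[:,2],rcond=None)[0].round(4))
s=monitor.state(); print(s["t"],s["tcp_pos"])
E
```

```text
811 ctr 507.6 315.9 size 22.0 22.4 ang 1.6 z 0.0958
2418 ctr 483.1 315.0 size 72.2 84.7 ang 1.5 z 0.0537
2893 ctr 507.5 316.8 size 70.1 99.7 ang 0.2 z 0.0071
head ((505.7673034667969, 315.5845642089844), (26.981857299804688, 84.68929290771484), 1.4855732917785645)
slope [ 0.0262 -0.0003  0.0408]
23.4 [0.50715246 0.30808079 0.39622752]
```

View pics/w7.png

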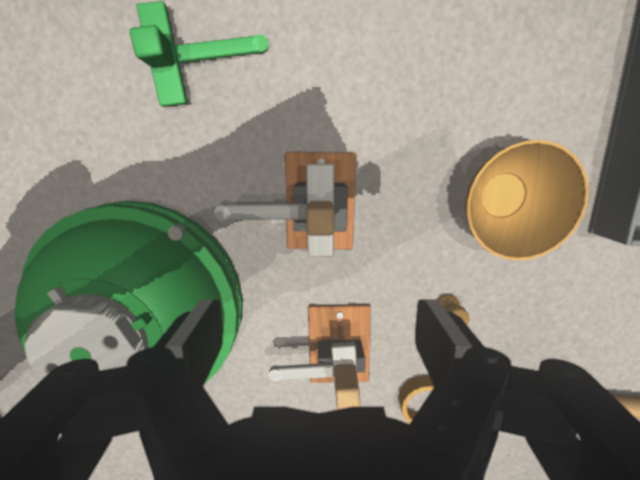

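The spanner lies square on its rest, head at (320,208), block at (320,218), with a prong on each side. Its measured position is the same as at the start, and the small spanner is untouched at (343,355). Handing in.

```bash
python3 -c "
from workcell import ticket; print(ticket.job_done())"
```

```text
the job is handed in; nothing more can be done
None
```

The job is handed in: the lock ring is turned clockwise until its tab meets the stop, the larger spanner is back level and square on its rest, and the small spanner was left where it was.

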